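Sort the roller's bench: cigars, wedges and mist bottle

TASK

Sort the mixed things lying about the bench into their holders: the two cigars into the long tray with two long bays, one cigar lying flat in each bay; the two small hardwood wedges into the shorter tray with two square bays, one lying flat in each bay; and the small clear mist bottle upright in the round wooden stand. Let go of everything and leave the other things on the bench, the paste cup and glue bottle among them, where they stand.

Things in the scene. Friction and masses are not known exactly. Their poses are not given: they have to be found in the camera images.
- cigar_a: loose hand-rolled brown cigar lying flat, 20 mm thick, 150 mm long. Origin: centre of its underside; y runs along the cigar, z up. Take it across its middle, fingers closing along its x; it does not roll
- cigar_b: loose hand-rolled brown cigar lying flat, 20 mm thick, 148 mm long. Origin: centre of its underside; y runs along the cigar, z up. Take it across its middle, fingers closing along its x; it does not roll
- wedge_a: loose small dark hardwood wedge (a plain little block), 37 mm (x) by 50 mm (y), 18 mm high. Origin: centre of its underside, z up
- wedge_b: loose small dark hardwood wedge (a plain little block), 37 mm (x) by 50 mm (y), 18 mm high. Origin: centre of its underside, z up (same as the other wedge)
- mist_bottle: loose small clear mist sprayer with a white cap, standing upright, 36 mm in diameter, 129 mm tall over its cap. The straight part of the body is 36 mm wide from the bottom up to about 75 mm, above that it narrows to the neck and the 24 mm cap (88 to 107 mm high; above that only the 15 mm wide nozzle). Origin: centre of its underside, z up. About 90 g
- cigar_tray: fixed warm-brown wooden tray, 135 mm (x) by 182 mm (y), walls 12 mm high and 5 mm thick over a floor 4 mm thick. A divider 5 mm thick along y splits it into two long bays, each 60 mm (x) by 172 mm (y), with centres at x = +32.5 and x = -32.5 mm. Origin: centre of its underside, z up
- wedge_tray: fixed warm-brown wooden tray, 82 mm (x) by 159 mm (y), walls 12 mm high and 5 mm thick over a floor 4 mm thick. A divider 5 mm thick along x splits it into two square bays, each 72 by 72 mm, with centres at y = +38.5 and y = -38.5 mm. Origin: centre of its underside, z up
- bottle_stand: fixed warm-brown wooden stand, a low round cup open at the top, 74 mm outside, round hollow about 56 mm across, 22 mm high, inner floor 4 mm above its underside. Origin: centre of its underside, z up
- paste_cup_3: bystander: small plastic cup of paste, 63 mm wide, 36 mm high, loose, behind the trays; leave it where it stands. Origin: centre of its underside
- glue_bottle: bystander: white squeeze bottle with a cone nozzle, 72 by 66 mm, 184 mm tall, loose, at the left of the trays; leave it where it stands. Origin: near the centre of its underside
Things that resemble listed ones, but are neither listed nor needed, are in the scene too. What is shaped like the wedge_a but green or turquoise is not meant.

How it is judged (in metres and radians):
At the end, for the whole second after the job is handed in: One cigar in each long bay and one wedge in each square bay, flat on the floor (within 3.5 mm, tilt under 0.06 rad, centres inside the bay); the mist bottle upright on the floor of the stand, within 14 mm of its axis, tilt under 0.06 rad; all five at rest (((x of cigar_a in the frame of cigar_tray between 0.008 and 0.058 m and x of cigar_b in the frame of cigar_tray between -0.058 and -0.008 m) or (x of cigar_b in the frame of cigar_tray between 0.008 and 0.058 m and x of cigar_a in the frame of cigar_tray between -0.058 and -0.008 m)) and ((y of wedge_a in the frame of wedge_tray between 0.012 and 0.066 m and y of wedge_b in the frame of wedge_tray between -0.066 and -0.012 m) or (y of wedge_b in the frame of wedge_tray between 0.012 and 0.066 m and y of wedge_a in the frame of wedge_tray between -0.066 and -0.012 m)) and z of cigar_a in the frame of cigar_tray between -0.002 and 0.0075 m and angle between each of cigar_a, wedge_a, cigar_b, wedge_b, mist_bottle's own z axis and vertical below 0.06 rad and linear speed of each of cigar_a, wedge_a, cigar_b, wedge_b, mist_bottle below 0.02 m/s and angular speed of each of cigar_a, wedge_a, cigar_b, wedge_b, mist_bottle below 0.2 rad/s and y of cigar_a in the frame of cigar_tray between -0.02 and 0.02 m and z of wedge_a in the frame of wedge_tray between -0.002 and 0.0075 m and x of wedge_a in the frame of wedge_tray between -0.024 and 0.024 m and z of cigar_b in the frame of cigar_tray between -0.002 and 0.0075 m and y of cigar_b in the frame of cigar_tray between -0.02 and 0.02 m and z of wedge_b in the frame of wedge_tray between -0.002 and 0.0075 m and x of wedge_b in the frame of wedge_tray between -0.024 and 0.024 m and z of mist_bottle in the frame of bottle_stand between -0.002 and 0.0075 m and horizontal distance between mist_bottle and bottle_stand below 0.014 m); the robot touches nothing.
It fails at once if the paste cup was moved more than 20 mm (distance of paste_cup_3 from where it was at the start of the episode above 0.02 m).
It fails at once if the glue bottle was moved more than 20 mm (distance of glue_bottle from where it was at the start of the episode above 0.02 m).
It also fails if it takes over 136 s, if anything falls off the work surface, if the arm or the gripper's body presses on something with over 40 N, if the wrist force passes 120 N, or if a joint passes its speed limit or range.

ROBOT

A 6-joint arm with a two-finger parallel gripper is mounted at the origin on a cart in front of the work surface, level with it; the furniture and walls round the work are solid. World frame = base frame: x ahead of the robot, y to its left, z up, the work surface at z = 0. Lengths are in m, angles in degrees, forces in N, time in s.
With the tool pointing down it reaches from about 0.35 to 0.875 m from the base axis. Payload 4.2 kg.
Tool frame: the origin (TCP) lies midway between the tips of the shut fingers; the grasp point (between the pads) lies 19 mm behind it (r.pinch_z is the distance from the TCP to the grasp point, in m); z points along the fingers, y is the line along which they close (so a half turn about z gives the same grasp; the last joint's range is limited). The gripper opens to 87 mm and grips with 3 to 60 N. Pads are 19 mm wide; open, the fingers measure 117 mm over their backs; the gripper's body (75 mm by 190 mm) begins 51 mm behind the grasp point.
Start: joints at [81.108, 22.042, 0.453, 0, -68.411, -14.817], TCP at [0.251, 0.572, 0.223] pointing down, gripper open.
Joint ranges: [-179.83, 179.83], [-69.29, 118.12], [-61.27, 80.66], [-181.25, 117.63], [-171.15, -9.14], [-177.46, 177.46]. Speed limits (degrees/s): [159.86, 159.86, 180, 180, 180, 180].

INTERFACE

Orientations are given as a 3x3 rotation matrix whose columns are the frame's x, y, z axes.
In Python, from station import r, imaging, models gives the robot as it stands. The module is installed in compiled form; this text tells all that it offers.
- The arm moves only by the tool apply_moves, never from a script. Its argument "moves" is a list of rows, each a list of 2 entries, a list of its own where there are three numbers: the shift along the tool's x, y, z in m, then the turn about the tool's z in degrees. A call has 1 to 5 rows; each row shifts and turns the commanded pose from where the row before left it, along the tool's axes as they then stand; what a row does not reach is not made up. A row lasts 1/12 s, in which the tool goes at most 41.7 mm and 7.16 degrees, less where a joint would pass 70% of its speed; a pose out of reach is approached as far as the arm can. A call is refused whole if a number of a shift passes 0.0417 or a number of a turn 7.16, either way. A call with a gripper value outside its range is refused whole. "hand" is the finger opening in m, from 0 to 0.087, set as the call begins (left out, the last holds). The fingers move at their own pace and stop on an object; the grip force is fixed at half the most. Time passes only in rows, so rows that do not move let the fingers close. It gives the time, the measured TCP pose, the force, the opening and the grip force at its end, in the units of the state.
- r.sense(): the state, without advancing time (a new reading comes with each control period).
- imaging.capture(name): name is "side" or "top"; returns a dict with "frame" (384x512x3 uint8, blue, green, red), "intrinsics" (3x3 intrinsics, pixels), "eye" and "orientation" of the camera in the world. Camera axes: x right, y down, z forward; pixel columns grow to the right and rows downward; lengths in m; the calibration is good to about 2 mm. A picture is of the moment at which its call begins. There is no depth.
- r.finish_job(): hands the job in; it is judged then, once.
Trained networks look in a picture, given as the dict that the camera call returned (one of the last four; its "shot" number tells which), for a name from the list of things; names that differ only in an ending like _2 or _b are one class to them, and where a whole thing is asked for, a point or a joint stands for the part that bears it (a point fixed in the world has none). Each returns a list of dicts, best first, with "confidence" (0 to 1); they miss things now and then, are a little off and sometimes report something else, mostly with a low value. They report only what shows in the picture. A call takes as long as a camera call. They do not tell look-alikes from the thing itself.
- models.cut_out(picture, target): "region" (384x512 bool, what is visible of it) and "extent" ([left, top, width, height] as shares, 0 to 1, of the picture: columns of its width, rows of its height, round what is visible of it).
- models.place_of(picture, target): "at" ([column, row] as shares, 0 to 1, of the picture: columns of its width, rows of its height: a listed point, or the origin of a listed thing).
The state is a dict: "time_s": time; "joints": joint angles; "joint_velocities": joint speeds; "effort": joint torques, N m; "tcp_pos": TCP position; "ee_rot": TCP orientation; "wrist_force": force on the tool from outside, world axes, zero at the start; "moment": the same for the moment, N m; "gripper_width": opening from 0.0 (shut) to 1.0 (fully open); "gripper_force": force on a finger pad.
Only numpy, scipy, OpenCV 4.12 (cv2) and the standard library are available. Lean on these libraries where they do the work, as an engineer would, in place of code of your own. Each camera call takes 0.05 s, during which the arm holds its last target. There are 200 camera calls.

## Working session

There is one attempt and no reset: what is moved stays moved. The work goes in short steps, Python scripts to look and compute and a tool call to move; the robot and the scene stay as the last step left them, time stands still between calls to the robot, and variables do not carry over. Pictures are saved under pics/ and viewed, at most 14 in all, crops included, and the job is handed in when it is done.

Besides the shell and the picture viewer there is one more tool, called after "Call:" as name(argument=value, ...) on one line, values as JSON. apply_moves: Moves the arm, as the interface text tells. Its arguments: {"type":"object","properties":{"moves":{"type":"array"},"hand":{"type":"number"}},"required":["moves"]}

```bash
mkdir -p pics
cat > h.py <<'E'
import numpy as np, cv2
from station import r, imaging, models
def px2w(p,u,v,z):
    K=np.array(p["intrinsics"]);R=np.array(p["orientation"]);e=np.array(p["eye"])
    d=R@np.linalg.solve(K,[u,v,1.0]); return e+d*(z-e[2])/d[2]
def w2px(p,X):
    K=np.array(p["intrinsics"]);R=np.array(p["orientation"]);e=np.array(p["eye"])
    q=K@(R.T@(np.array(X)-e)); return q[:2]/q[2]
E
python3 - <<'E'
from h import *
s=r.sense();print(s["time_s"],s["tcp_pos"],np.round(s["ee_rot"],3).tolist())
for n in("top","side"):
    p=imaging.capture(n);cv2.imwrite(f"pics/{n}0.png",cv2.resize(p["frame"],(800,600)))
    print(n,np.round(p["eye"],3),np.round(p["orientation"],3).tolist(),np.round(p["intrinsics"],1).tolist())
    for t in["cigar_a","wedge_a","mist_bottle","cigar_tray","wedge_tray","bottle_stand","paste_cup_3","glue_bottle"]:
        for d in models.place_of(p,t):
            u,v=d["at"][0]*512,d["at"][1]*384
            print(t,round(d["confidence"],2),round(u),round(v),np.round(px2w(p,u,v,0),3)[:2])
E
```

```text
0.0 [0.25106048 0.57172647 0.22146221] [[0.916, -0.402, -0.001], [-0.402, -0.916, -0.002], [0.0, 0.002, -1.0]]
top [0.408 0.064 1.447] [[-0.017, -0.993, 0.118], [-1.0, 0.016, -0.016], [0.014, -0.118, -0.993]] [[446.0, 0.0, 254.8], [0.0, 446.0, 194.1], [0.0, 0.0, 1.0]]
cigar_a 0.75 305 236 [ 0.439 -0.12 ]
cigar_a 0.69 239 238 [0.439 0.096]
wedge_a 0.62 340 223 [ 0.481 -0.235]
wedge_a 0.56 390 207 [ 0.53  -0.401]
wedge_a 0.48 363 243 [ 0.415 -0.306]
wedge_a 0.45 393 244 [ 0.409 -0.404]
mist_bottle 0.55 388 208 [ 0.527 -0.393]
mist_bottle 0.41 183 245 [0.418 0.276]
cigar_tray 0.57 237 183 [0.617 0.098]
wedge_tray 0.58 321 188 [ 0.596 -0.178]
bottle_stand 0.89 170 194 [0.583 0.316]
paste_cup_3 0.69 204 144 [0.748 0.205]
glue_bottle 0.65 112 199 [0.572 0.504]
side [ 0.587 -1.103  0.821] [[1.0, -0.012, 0.01], [-0.015, -0.554, 0.832], [-0.005, -0.832, -0.554]] [[419.4, 0.0, 254.5], [0.0, 419.4, 192.6], [0.0, 0.0, 1.0]]
cigar_a 0.53 202 238 [ 0.438 -0.118]
cigar_a 0.51 211 199 [0.45  0.091]
wedge_a 0.7 230 312 [ 0.533 -0.404]
wedge_a 0.7 181 310 [ 0.412 -0.395]
wedge_a 0.58 219 266 [ 0.496 -0.238]
wedge_a 0.54 192 285 [ 0.429 -0.308]
mist_bottle 0.55 207 175 [0.425 0.255]
cigar_tray 0.69 262 200 [0.626 0.081]
wedge_tray 0.71 262 253 [ 0.617 -0.189]
wedge_tray 0.36 194 285 [ 0.434 -0.31 ]
bottle_stand 0.79 249 166 [0.583 0.318]
paste_cup_3 0.47 295 182 [0.752 0.195]
glue_bottle 0.57 248 143 [0.577 0.512]
glue_bottle 0.55 296 184 [0.754 0.185]
```

View pics/top0.png

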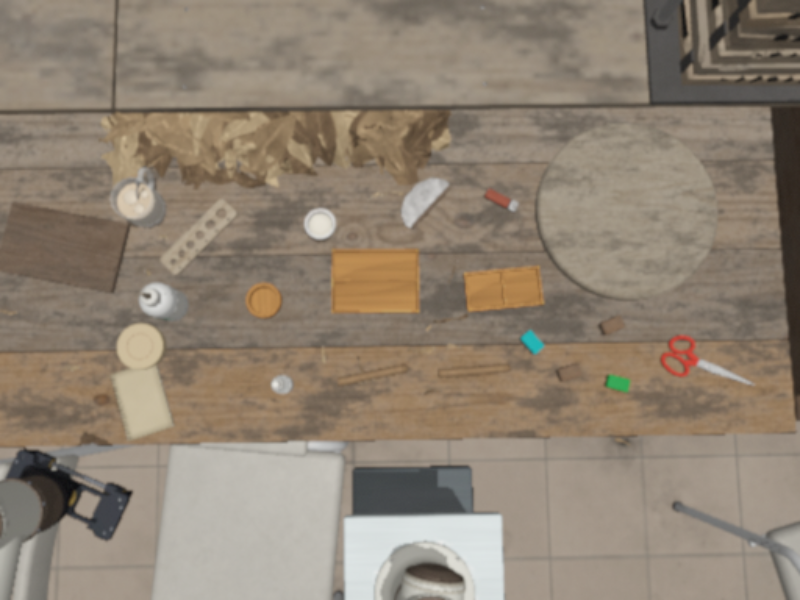

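View pics/side0.png

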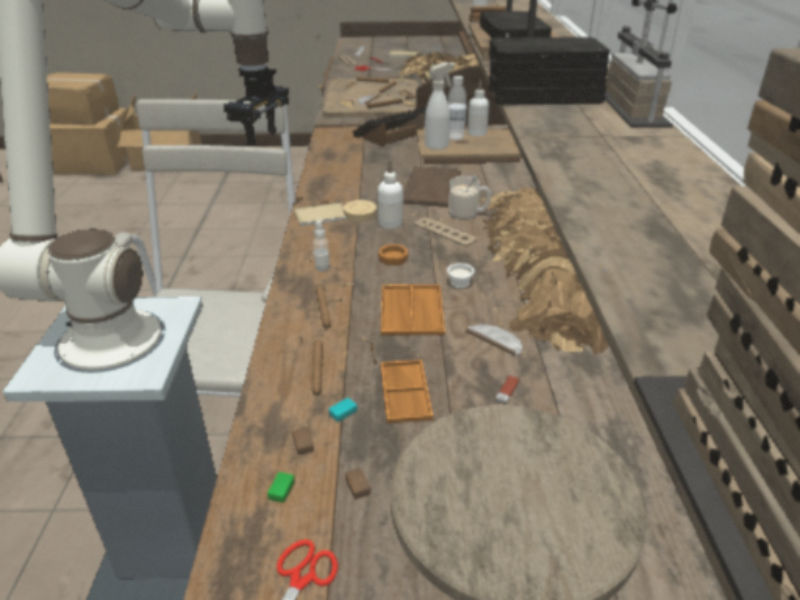

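The top view (800x600) shows brown wedges at (611,325) and (569,372). The cyan and green blocks are decoys. The cigars are at (372,374) and (473,370), the bottle at (282,384), the cigar tray at (376,281), the wedge tray at (504,288) and the stand at (263,300). Next I'll get precise poses from the masks.

```bash
cat > meas.py <<'E'
from h import *
from scipy.optimize import least_squares
def masks(p,t,n=6):
    out=[]
    for d in models.cut_out(p,t)[:n]:
        m=np.array(d["region"]).astype(np.uint8)
        if m.sum()>8: out.append((m,d["confidence"]))
    return out
def ray(p,m):
    ys,xs=np.nonzero(m); return xs.mean()+.0,ys.mean()+.0
def rect(p,m,z):
    c=max(cv2.findContours(cv2.resize(m,None,fx=4,fy=4,interpolation=cv2.INTER_NEAREST),0,2)[0],key=cv2.contourArea)[:,0]/4.0-0.375
    W=np.array([px2w(p,u,v,z)[:2] for u,v in c],np.float32)
    (c0,(a,b),ang)=cv2.minAreaRect(W)
    if a>b: ang+=0
    else: a,b=b,a; ang+=90
    return np.round(c0,4),round(a,3),round(b,3),round((ang+90)%180-90,1)
if __name__=="__main__":
  P={n:imaging.capture(n) for n in("top","side")}
  for t,z in dict(cigar_a=.01,wedge_a=.009,mist_bottle=0.06,cigar_tray=.012,wedge_tray=.012,bottle_stand=.011,).items():
    for n,p in P.items():
        for m,c in masks(p,t):
            u,v=ray(p,m); b,g,rd=p["frame"][m>0].mean(0)
            print(t,n,round(c,2),"px",round(u),round(v),"cent",np.round(px2w(p,u,v,z)[:2],4),"rect",*rect(p,m,z),"rgb",int(rd),int(g),int(b))
  p=P["side"];cv2.imwrite("pics/zs.png",cv2.resize(p["frame"][130:220,160:300],(800,514),interpolation=cv2.INTER_CUBIC))
  p=P["top"];cv2.imwrite("pics/zt.png",cv2.resize(p["frame"][150:265,155:290],(700,596),interpolation=cv2.INTER_CUBIC))
  cv2.imwrite("pics/zt2.png",cv2.resize(p["frame"][150:265,275:410],(700,596),interpolation=cv2.INTER_CUBIC))
E
python3 meas.py
```

```text
cigar_a top 0.62 px 237 240 cent [0.4304 0.1024] rect [0.4317 0.0996] 0.145 0.024 -77.8 rgb 141 115 88
cigar_a top 0.53 px 301 237 cent [ 0.4367 -0.105 ] rect [ 0.4365 -0.1097] 0.148 0.023 -88.1 rgb 140 114 86
cigar_a side 0.67 px 203 235 cent [ 0.441  -0.1127] rect [ 0.4406 -0.1101] 0.157 0.023 -88.1 rgb 136 110 82
cigar_a side 0.49 px 206 196 cent [0.4353 0.0972] rect [0.4347 0.101 ] 0.17 0.022 -79.8 rgb 134 109 82
cigar_a side 0.17 px 194 281 cent [ 0.4341 -0.3068] rect [ 0.4338 -0.3064] 0.066 0.032 -71.5 rgb 118 98 78
wedge_a top 0.69 px 340 219 cent [ 0.4927 -0.2329] rect [ 0.4921 -0.2322] 0.049 0.034 43.4 rgb 48 165 165
wedge_a top 0.65 px 391 208 cent [ 0.526  -0.4007] rect [ 0.5259 -0.4007] 0.048 0.029 -64.8 rgb 126 103 84
wedge_a top 0.52 px 364 238 cent [ 0.4295 -0.3079] rect [ 0.4297 -0.3076] 0.05 0.03 -72.9 rgb 126 104 84
wedge_a top 0.47 px 394 245 cent [ 0.4054 -0.4052] rect [ 0.4056 -0.4053] 0.053 0.033 73.1 rgb 68 151 82
wedge_a side 0.77 px 179 311 cent [ 0.4089 -0.4052] rect [ 0.4085 -0.4044] 0.059 0.038 74.5 rgb 66 145 73
wedge_a side 0.76 px 228 309 cent [ 0.5293 
[... 437 characters left out ...]
ect [0.4161 0.2931] 0.259 0.038 -82.4 rgb 158 153 142
cigar_tray top 0.78 px 240 180 cent [0.6247 0.0901] rect [0.6253 0.0902] 0.182 0.134 89.1 rgb 176 131 78
cigar_tray side 0.63 px 262 198 cent [0.6279 0.0766] rect [0.6288 0.0803] 0.204 0.136 88.7 rgb 170 121 71
wedge_tray top 0.64 px 322 185 cent [ 0.6045 -0.1765] rect [ 0.6048 -0.1769] 0.164 0.085 -85.0 rgb 173 128 77
wedge_tray side 0.75 px 259 250 cent [ 0.6111 -0.1884] rect [ 0.6106 -0.1825] 0.174 0.085 -85.4 rgb 167 119 70
bottle_stand top 0.81 px 168 193 cent [0.5875 0.3208] rect [0.5878 0.322 ] 0.078 0.073 0.1 rgb 171 128 78
bottle_stand side 0.67 px 250 163 cent [0.5878 0.3212] rect [0.5885 0.3228] 0.117 0.077 -89.3 rgb 135 101 66
```

View pics/zt.png

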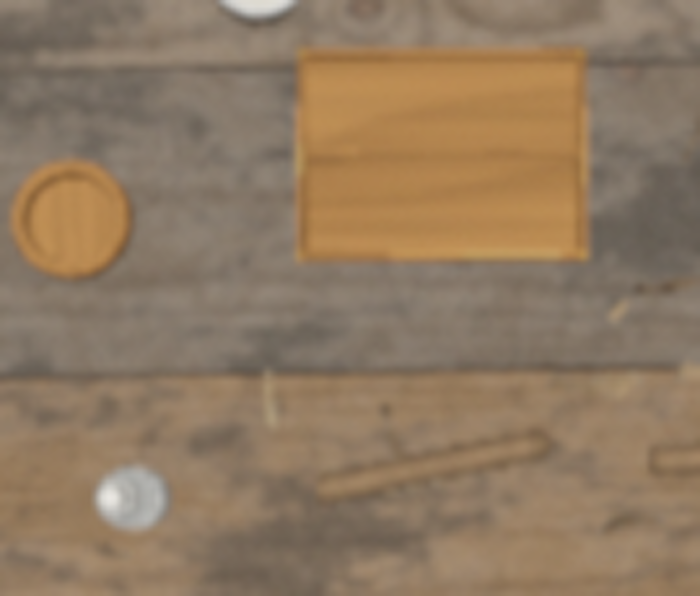

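View pics/zt2.png

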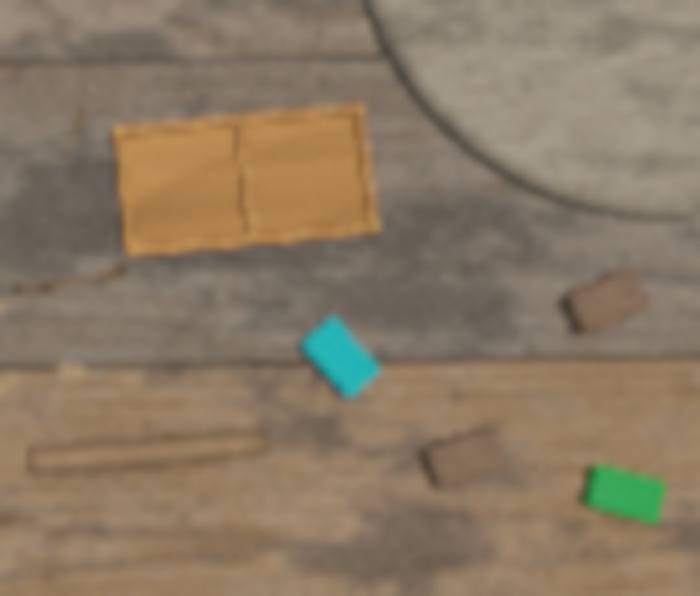

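The crops agree with the mask poses. The brown wedges' long axes are at about -72° and -66°, and the left cigar's is at about -78°. I'll take the bottle first, so I turn to yaw -90° and move above it.

Call:
apply_moves(moves=[[[0,0,0],6.63],[[0,0,0],6.63],[[0,0,0],6.63],[[0,0,0],6.63],[[0,0,0],6.63]], hand=0.087)

```text
time_s: 2.02
tcp_pos: [0.2513, 0.5723, 0.2226]
ee_rot: [[0.542, -0.84, 0.0], [-0.84, -0.542, 0.0], [-0.0, -0.0, -1.0]]
wrist_force: [-0.1, 0.2, -0.2]
gripper_width: 1.001
gripper_force: 0.0
```

Call:
apply_moves(moves=[[[0,0,0],6.63],[[0,0,0],6.63],[[0,0,0],6.63],[[0,0,0],6.63],[[0,0,0],6.63]])

```text
time_s: 2.43
tcp_pos: [0.2513, 0.5722, 0.2225]
ee_rot: [[-0.006, -1.0, -0.0], [-1.0, 0.006, -0.0], [0.0, 0.0, -1.0]]
wrist_force: [0.2, 0.1, -0.8]
gripper_width: 0.999
gripper_force: 0.0
```

Call:
apply_moves(moves=[[[0.0296,-0.0166,0],0],[[0.0296,-0.0166,0],0],[[0.0296,-0.0166,0],0],[[0.0296,-0.0166,0],0],[[0.0296,-0.0166,0],0]])

```text
time_s: 2.85
tcp_pos: [0.3347, 0.4228, 0.2227]
ee_rot: [[0.0, -1.0, 0.0], [-1.0, -0.0, 0.0], [-0.0, -0.0, -1.0]]
wrist_force: [-0.1, 0.7, -0.3]
gripper_width: 0.998
gripper_force: 0.0
```

Call:
apply_moves(moves=[[[0.0296,-0.0166,0],0],[[0.0296,-0.0166,0],0],[[0.0296,-0.0166,0],0],[[0.0296,-0.0166,0],0],[[0.0296,-0.0166,0],0]])

```text
time_s: 3.27
tcp_pos: [0.4177, 0.2747, 0.2229]
ee_rot: [[0.0, -1.0, 0.001], [-1.0, -0.0, 0.001], [-0.001, -0.001, -1.0]]
wrist_force: [1.0, 0.5, 0.0]
gripper_width: 1.003
gripper_force: 0.0
```

Call:
apply_moves(moves=[[[0,0,0],0],[[0,0,0],0]])

```text
time_s: 3.43
tcp_pos: [0.4179, 0.2749, 0.2228]
ee_rot: [[-0.003, -1.0, 0.0], [-1.0, 0.003, 0.0], [-0.0, -0.0, -1.0]]
wrist_force: [-0.1, -0.3, -0.3]
gripper_width: 0.997
gripper_force: 0.0
```

Call:
apply_moves(moves=[[[0,0,0.029],0],[[0,0,0.029],0],[[0,0,0.029],0],[[0,0,0.029],0],[[0,0,0.029],0]])

```text
time_s: 3.85
tcp_pos: [0.417, 0.2775, 0.0766]
ee_rot: [[0.002, -1.0, 0.001], [-1.0, -0.002, 0.001], [-0.001, -0.001, -1.0]]
wrist_force: [0.0, 0.0, -0.5]
gripper_width: 0.999
gripper_force: 0.0
```

Call:
apply_moves(moves=[[[0,0,0],0],[[0,0,0],0],[[0,0,0],0],[[0,0,0],0],[[0,0,0],0]], hand=0.034)

```text
time_s: 4.27
tcp_pos: [0.418, 0.2775, 0.0794]
ee_rot: [[0.0, -1.0, 0.003], [-1.0, -0.0, 0.003], [-0.003, -0.003, -1.0]]
wrist_force: [-0.1, 0.4, -0.8]
gripper_width: 0.707
gripper_force: 0.0
```

Run:
```python
from h import *
p=imaging.capture("side")
cv2.imwrite("pics/b1.png",cv2.resize(p["frame"][110:190,160:260],(750,600),interpolation=cv2.INTER_CUBIC))
print(r.sense()["tcp_pos"],r.sense()["wrist_force"])
```

```text
[0.41784946 0.27714751 0.0791781 ] [ 0.70332901 -0.12749234 -0.0122162 ]
```

View pics/b1.png

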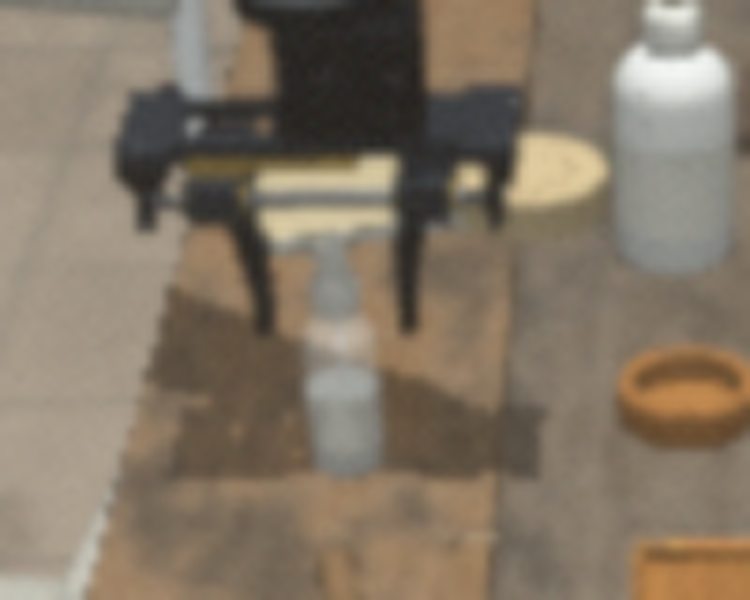

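The view shows the fingers at columns 263 and 408 and the bottle cap at about 336, so it is centred. I'll close.

Call:
apply_moves(moves=[[[0,0,0],0],[[0,0,0],0],[[0,0,0],0],[[0,0,0],0],[[0,0,0],0]], hand=0)

```text
time_s: 4.73
tcp_pos: [0.4177, 0.2765, 0.0779]
ee_rot: [[0.0, -1.0, 0.001], [-1.0, -0.0, 0.001], [-0.001, -0.001, -1.0]]
wrist_force: [1.4, -0.3, 0.4]
gripper_width: 0.325
gripper_force: 25.2
```

Call:
apply_moves(moves=[[[0,0,0],0],[[0,0,0],0],[[0,0,0],0],[[0,0,0],0],[[0,0,0],0]])

```text
time_s: 5.15
tcp_pos: [0.4176, 0.2765, 0.0779]
ee_rot: [[0.0, -1.0, 0.001], [-1.0, -0.0, 0.001], [-0.001, -0.001, -1.0]]
wrist_force: [0.6, -1.0, 2.4]
gripper_width: 0.32
gripper_force: 25.9
```

Call:
apply_moves(moves=[[[0,0,0],0],[[0,0,0],0],[[0,0,0],0],[[0,0,0],0],[[0,0,0],0]])

```text
time_s: 5.57
tcp_pos: [0.4175, 0.2764, 0.0778]
ee_rot: [[0.0, -1.0, 0.001], [-1.0, -0.0, 0.0], [-0.0, -0.001, -1.0]]
wrist_force: [0.8, -0.5, 3.5]
gripper_width: 0.321
gripper_force: 26.3
```

Call:
apply_moves(moves=[[[0,0,-0.01],0],[[0,0,-0.01],0],[[0,0,-0.02],0],[[0,0,-0.02],0]])

```text
time_s: 5.9
tcp_pos: [0.4155, 0.2748, 0.1363]
ee_rot: [[-0.001, -1.0, -0.005], [-1.0, 0.001, -0.004], [0.004, 0.005, -1.0]]
wrist_force: [1.5, 1.1, -1.3]
gripper_width: 0.272
gripper_force: 34.0
```

Call:
apply_moves(moves=[[[-0.009,-0.034,0],0],[[-0.009,-0.034,0],0],[[-0.009,-0.034,0],0],[[-0.009,-0.034,0],0],[[-0.009,-0.034,0],0]])

```text
time_s: 6.32
tcp_pos: [0.5872, 0.3208, 0.1357]
ee_rot: [[-0.001, -1.0, -0.004], [-1.0, 0.001, -0.002], [0.002, 0.004, -1.0]]
wrist_force: [1.1, 1.4, 0.0]
gripper_width: 0.273
gripper_force: 33.7
```

Call:
apply_moves(moves=[[[0,0,0],0],[[0,0,0],0],[[0,0,0],0]])

```text
time_s: 6.57
tcp_pos: [0.5857, 0.3203, 0.1355]
ee_rot: [[-0.001, -1.0, -0.004], [-1.0, 0.001, -0.002], [0.002, 0.004, -1.0]]
wrist_force: [-0.3, -0.2, -1.3]
gripper_width: 0.272
gripper_force: 33.1
```

Run:
```python
from h import *
p=imaging.capture("side");s=r.sense();c=s["tcp_pos"]
im=cv2.resize(p["frame"][90:190,190:315],(750,600),interpolation=cv2.INTER_CUBIC)
for X in([c[0],c[1],c[2]],[c[0],c[1],.06],[.5876,.3215,.022]):
    u,v=w2px(p,X);cv2.circle(im,(int((u-190)*6),int((v-90)*6)),4,(0,0,255),-1)
cv2.imwrite("pics/b2.png",im)
print(c,s["wrist_force"],s["gripper_width"])
```

```text
[0.58563218 0.32049696 0.13629418] [ 0.15888768 -0.62698313  0.21053614] 0.26886317907777907
```

View pics/b2.png

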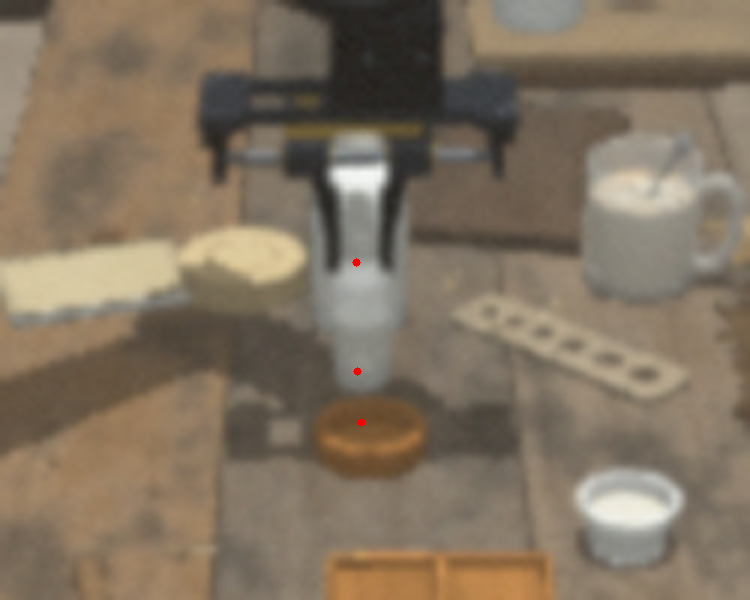

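The bottle hangs upright in the grip at (360,385), with the stand rim centred at about (371,425). The bottle looks slightly off in x, so I'll refine the stand position by colour.

Run:
```python
from h import *
from scipy.optimize import least_squares
from meas import masks
P={n:imaging.capture(n) for n in("side","top")}
for n,p in P.items():
    h=cv2.cvtColor(p["frame"],cv2.COLOR_BGR2HSV); m=cv2.inRange(h,(8,110,40),(22,255,255))
    k,l,st,c=cv2.connectedComponentsWithStats(m)
    for i in range(1,k):
        if st[i,4]>60:print(n,st[i],np.round(c[i],1))
p=P["side"];z=.022
print("pred stand rim ellipse side", [np.round(w2px(p,[.5876+.037*a,.3215+.037*b,.022]),1).tolist() for a,b in((1,0),(-1,0),(0,1),(0,-1))],np.round(w2px(p,[.5876+.037,.3215,.0]),1))
p=P["top"]
print("top", [np.round(w2px(p,[.5876+.037*a,.3215+.037*b,.022]),1).tolist() for a,b in((1,0),(-1,0),(0,1),(0,-1))])
```

```text
side [242 156  19  14 201] [251.2 162.4]
side [ 244  182   41   32 1262] [263.3 197.8]
side [ 244  230   33   41 1110] [259.3 250.1]
top [ 212  159   56   41 2250] [239.6 179.3]
top [ 297  170   51   30 1234] [321.8 184.4]
top [168 181  12  23 193] [173.5 191.8]
pred stand rim ellipse side [[259.7, 160.4], [240.7, 160.6], [250.1, 155.9], [250.3, 165.2]] [259.7 165.3]
top [[167.6, 180.7], [167.5, 203.6], [156.0, 192.3], [179.1, 191.9]]
```

Call:
apply_moves(moves=[[[-0.001,-0.003,0.02],0],[[0,0,0.015],0],[[0,0,0.005],0],[[0,0,0],0]])

```text
time_s: 7.05
tcp_pos: [0.5887, 0.3215, 0.0964]
ee_rot: [[0.0, -1.0, -0.003], [-1.0, -0.0, -0.002], [0.002, 0.003, -1.0]]
wrist_force: [0.1, -0.0, -0.7]
gripper_width: 0.275
gripper_force: 33.1
```

Call:
apply_moves(moves=[[[0,0,0.002],0],[[0,0,0],0]])

```text
time_s: 7.22
tcp_pos: [0.5904, 0.3226, 0.0966]
ee_rot: [[0.0, -1.0, 0.001], [-1.0, -0.0, 0.001], [-0.001, -0.001, -1.0]]
wrist_force: [0.4, -0.7, -1.2]
gripper_width: 0.273
gripper_force: 33.1
```

Call:
apply_moves(moves=[[[0,0,0.002],0],[[0,0,0],0]])

```text
time_s: 7.38
tcp_pos: [0.5904, 0.3224, 0.0941]
ee_rot: [[-0.0, -1.0, 0.001], [-1.0, 0.0, 0.001], [-0.001, -0.001, -1.0]]
wrist_force: [-0.3, 0.5, -0.2]
gripper_width: 0.27
gripper_force: 33.1
```

Call:
apply_moves(moves=[[[0,0,0.002],0],[[0,0,0],0]])

```text
time_s: 7.55
tcp_pos: [0.5901, 0.3222, 0.0915]
ee_rot: [[-0.0, -1.0, -0.0], [-1.0, 0.0, 0.0], [-0.0, 0.0, -1.0]]
wrist_force: [-0.1, 0.3, -1.3]
gripper_width: 0.272
gripper_force: 33.1
```

Run:
```python
from h import *
p=imaging.capture("side");s=r.sense();c=s["tcp_pos"]
cv2.imwrite("pics/b3.png",cv2.resize(p["frame"][110:180,215:290],(600,560),interpolation=cv2.INTER_CUBIC))
print(c,s["wrist_force"],s["gripper_width"])
```

```text
[0.5901772  0.3221374  0.09151222] [-0.07416247  0.51777814 -0.80674416] 0.26774194301272247
```

View pics/b3.png

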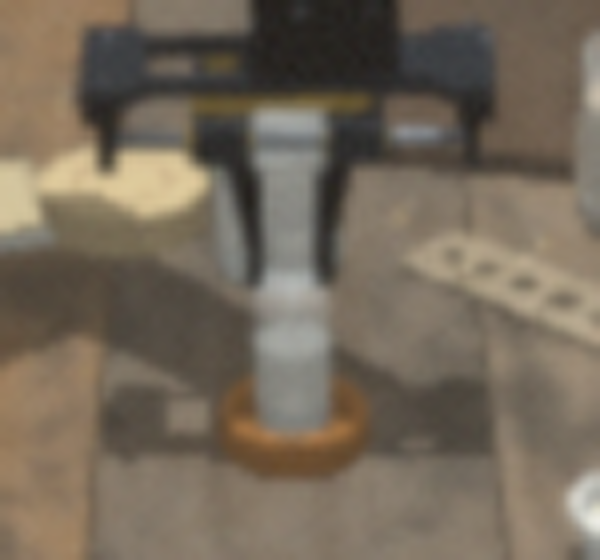

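The bottle is entering the stand, centred at (293,430). I'll keep lowering it until contact.

Call:
apply_moves(moves=[[[0,0,0.003],0],[[0,0,0],0],[[0,0,0],0]])

```text
time_s: 7.85
tcp_pos: [0.5901, 0.3221, 0.0882]
ee_rot: [[-0.0, -1.0, -0.001], [-1.0, 0.0, -0.0], [0.0, 0.001, -1.0]]
wrist_force: [-0.6, 0.6, -0.1]
gripper_width: 0.273
gripper_force: 33.1
```

Call:
apply_moves(moves=[[[0,0,0.002],0],[[0,0,0],0],[[0,0,0],0]])

```text
time_s: 8.1
tcp_pos: [0.5901, 0.3221, 0.0863]
ee_rot: [[-0.0, -1.0, -0.0], [-1.0, 0.0, -0.0], [0.0, 0.0, -1.0]]
wrist_force: [-0.2, -0.2, -0.4]
gripper_width: 0.273
gripper_force: 33.1
```

Call:
apply_moves(moves=[[[0,0,0.002],0],[[0,0,0],0],[[0,0,0],0]])

```text
time_s: 8.35
tcp_pos: [0.5908, 0.3225, 0.0856]
ee_rot: [[0.0, -1.0, 0.002], [-1.0, -0.0, 0.001], [-0.001, -0.002, -1.0]]
wrist_force: [-0.7, -0.4, 4.3]
gripper_width: 0.273
gripper_force: 33.4
```

Call:
apply_moves(moves=[[[0,0,0.001],0],[[0,0,0],0],[[0,0,0],0]])

```text
time_s: 8.6
tcp_pos: [0.591, 0.3227, 0.0855]
ee_rot: [[0.0, -1.0, 0.002], [-1.0, -0.0, 0.001], [-0.001, -0.002, -1.0]]
wrist_force: [-1.0, -0.3, 7.1]
gripper_width: 0.277
gripper_force: 33.7
```

Call:
apply_moves(moves=[[[0,0,0],0],[[0,0,0],0],[[0,0,0],0],[[0,0,0],0],[[0,0,0],0]], hand=0.07)

```text
time_s: 9.02
tcp_pos: [0.5899, 0.3219, 0.0828]
ee_rot: [[-0.0, -1.0, -0.001], [-1.0, 0.0, -0.001], [0.001, 0.001, -1.0]]
wrist_force: [-0.3, -0.3, 0.6]
gripper_width: 0.568
gripper_force: 0.0
```

Call:
apply_moves(moves=[[[0,0,-0.012],0],[[0,0,-0.025],0],[[0,0,-0.035],0],[[0,0,-0.035],0],[[0,0,-0.035],0]])

```text
time_s: 9.43
tcp_pos: [0.5901, 0.3219, 0.2278]
ee_rot: [[-0.0, -1.0, 0.0], [-1.0, 0.0, -0.0], [0.0, -0.0, -1.0]]
wrist_force: [1.5, 0.7, 0.4]
gripper_width: 0.796
gripper_force: 0.0
```

Call:
apply_moves(moves=[[[0.0278,0.0198,0],0],[[0.0278,0.0198,0],0],[[0.0278,0.0198,0],0],[[0.0278,0.0198,0],0]])

```text
time_s: 9.77
tcp_pos: [0.51, 0.2098, 0.2264]
ee_rot: [[0.0, -1.0, 0.001], [-1.0, -0.0, 0.0], [-0.0, -0.001, -1.0]]
wrist_force: [1.0, -1.2, 0.4]
gripper_width: 0.805
gripper_force: 0.0
```

Call:
apply_moves(moves=[[[0.0278,0.0198,0],0],[[0.0278,0.0198,0],0],[[0.0278,0.0198,0],0],[[0.0278,0.0198,0],0]])

```text
time_s: 10.1
tcp_pos: [0.4307, 0.0985, 0.2263]
ee_rot: [[0.0, -1.0, 0.001], [-1.0, -0.0, 0.0], [-0.0, -0.001, -1.0]]
wrist_force: [0.2, -0.9, 0.2]
gripper_width: 0.808
gripper_force: 0.0
```

Call:
apply_moves(moves=[[[0,0,0],-6],[[0,0,0],-6],[[0,0,0],0],[[0,0,0],0]])

```text
time_s: 10.43
tcp_pos: [0.4319, 0.0998, 0.2263]
ee_rot: [[0.205, -0.979, 0.001], [-0.979, -0.205, 0.001], [-0.0, -0.001, -1.0]]
wrist_force: [0.9, 0.7, -0.3]
gripper_width: 0.803
gripper_force: 0.0
```

Run:
```python
from h import *
from meas import masks,rect,ray
P={n:imaging.capture(n) for n in("side","top")}
for t,z in dict(mist_bottle=.06,bottle_stand=.011,cigar_a=.01).items():
  for n,p in P.items():
    for m,c in masks(p,t):
        u,v=ray(p,m);print(t,n,round(c,2),np.round(px2w(p,u,v,z)[:2],4),*rect(p,m,z))
p=P["side"]
cv2.imwrite("pics/b4.png",np.hstack([cv2.resize(p["frame"][125:185,220:290],(400,343),interpolation=cv2.INTER_CUBIC),cv2.resize(P["top"]["frame"][165:225,135:205],(400,343),interpolation=cv2.INTER_CUBIC)]))
print(r.sense()["tcp_pos"])
```

```text
mist_bottle side 0.79 [0.5914 0.3264] [0.5912 0.3516] 0.239 0.034 89.1
mist_bottle top 0.63 [0.5861 0.3217] [0.5865 0.3226] 0.047 0.04 89.1
bottle_stand side 0.6 [0.5889 0.3093] [0.5883 0.3126] 0.081 0.071 81.2
bottle_stand top 0.62 [0.5844 0.3155] [0.5851 0.3177] 0.079 0.069 -32.1
cigar_a side 0.6 [0.4355 0.0968] [0.4348 0.101 ] 0.17 0.021 -79.1
cigar_a side 0.45 [ 0.4406 -0.1098] [ 0.4398 -0.1075] 0.162 0.021 -86.8
cigar_a top 0.7 [ 0.4365 -0.1101] [ 0.4364 -0.1113] 0.152 0.021 -86.4
cigar_a top 0.53 [0.4415 0.0396] [0.4411 0.0398] 0.022 0.012 89.0
[0.43183675 0.0999239  0.22538392]
```

View pics/b4.png

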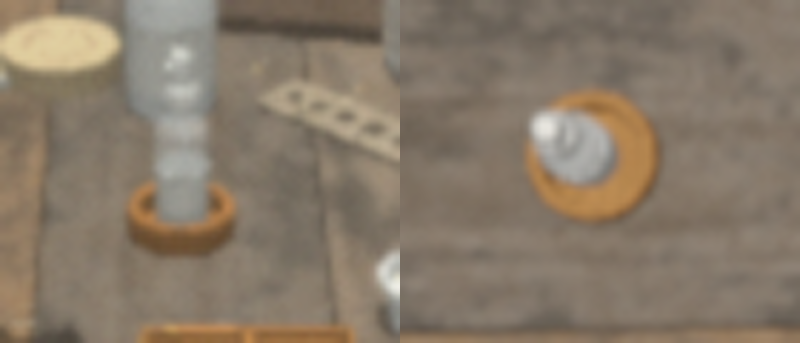

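The bottle stands upright inside the stand, at (180,190) in the side view and (578,150) in the top view. On to cigar 1.

Call:
apply_moves(moves=[[[0.0,-0.001,0.04],0],[[0,0,0.04],0],[[0,0,0.04],0],[[0,0,0.04],0],[[0,0,0.03],0]])

```text
time_s: 11.25
tcp_pos: [0.4316, 0.0994, 0.0331]
ee_rot: [[0.207, -0.978, -0.002], [-0.978, -0.207, -0.001], [0.001, 0.002, -1.0]]
wrist_force: [0.2, -0.2, -0.3]
gripper_width: 0.805
gripper_force: 0.0
```

Call:
apply_moves(moves=[[[0,0,0.02],0],[[0,0,0.01],0],[[0,0,0],0],[[0,0,0],0]])

```text
time_s: 11.58
tcp_pos: [0.4329, 0.1, 0.0052]
ee_rot: [[0.208, -0.978, -0.001], [-0.978, -0.208, -0.001], [0.001, 0.001, -1.0]]
wrist_force: [-0.6, 1.0, 0.5]
gripper_width: 0.804
gripper_force: 0.0
```

Call:
apply_moves(moves=[[[0,0,0],0],[[0,0,0],0],[[0,0,0],0],[[0,0,0],0],[[0,0,0],0]], hand=0)

```text
time_s: 12.0
tcp_pos: [0.4331, 0.1002, 0.0062]
ee_rot: [[0.208, -0.978, 0.001], [-0.978, -0.208, 0.001], [-0.001, -0.001, -1.0]]
wrist_force: [-0.5, 0.4, 0.2]
gripper_width: 0.51
gripper_force: 0.0
```

Call:
apply_moves(moves=[[[0,0,0],0],[[0,0,0],0],[[0,0,0],0],[[0,0,0],0],[[0,0,0],0]])

```text
time_s: 12.42
tcp_pos: [0.4328, 0.1, 0.0056]
ee_rot: [[0.208, -0.978, 0.0], [-0.978, -0.208, -0.0], [0.0, -0.0, -1.0]]
wrist_force: [0.6, -0.8, -0.2]
gripper_width: 0.18
gripper_force: 29.9
```

Call:
apply_moves(moves=[[[0,0,0],0],[[0,0,0],0],[[0,0,0],0]])

```text
time_s: 12.67
tcp_pos: [0.4328, 0.1, 0.0056]
ee_rot: [[0.208, -0.978, 0.0], [-0.978, -0.208, -0.0], [0.0, -0.0, -1.0]]
wrist_force: [-1.0, -0.2, 0.7]
gripper_width: 0.182
gripper_force: 29.9
```

Call:
apply_moves(moves=[[[0,0,-0.02],0],[[0,0,-0.03],0],[[0,0,-0.03],0],[[0,0,0],6.5],[[0,0,0],6.5]])

```text
time_s: 13.08
tcp_pos: [0.4339, 0.1008, 0.0875]
ee_rot: [[-0.023, -1.0, 0.004], [-1.0, 0.023, 0.003], [-0.003, -0.004, -1.0]]
wrist_force: [0.6, -0.5, -0.8]
gripper_width: 0.176
gripper_force: 29.9
```

Call:
apply_moves(moves=[[[0.001,-0.0378,0],0],[[0.001,-0.0378,0],0],[[0.001,-0.0378,0],0],[[0.001,-0.0378,0],0]])

```text
time_s: 13.42
tcp_pos: [0.5853, 0.0931, 0.0855]
ee_rot: [[-0.017, -1.0, -0.0], [-1.0, 0.017, 0.0], [-0.0, 0.0, -1.0]]
wrist_force: [0.4, 1.5, -0.2]
gripper_width: 0.178
gripper_force: 29.9
```

Call:
apply_moves(moves=[[[0.001,-0.0378,0],0],[[0.001,-0.0378,0],0],[[0,0,0],0],[[0,0,0.03],0],[[0,0,0],0]])

```text
time_s: 13.83
tcp_pos: [0.6559, 0.089, 0.0498]
ee_rot: [[-0.02, -1.0, -0.01], [-1.0, 0.02, -0.002], [0.002, 0.01, -1.0]]
wrist_force: [-1.9, 0.2, -2.5]
gripper_width: 0.185
gripper_force: 29.9
```

Run:
```python
from h import *
p=imaging.capture("side");s=r.sense();print(s["tcp_pos"],s["gripper_width"],s["wrist_force"])
q=imaging.capture("top")
cv2.imwrite("pics/c1.png",np.hstack([cv2.resize(p["frame"][160:225,230:300],(400,371),interpolation=cv2.INTER_CUBIC),cv2.resize(q["frame"][145:210,205:275],(400,371),interpolation=cv2.INTER_CUBIC)]))
```

```text
[0.65641534 0.08905175 0.05182354] 0.1776689820777524 [0.191582   0.45134409 0.26881127]
```

View pics/c1.png

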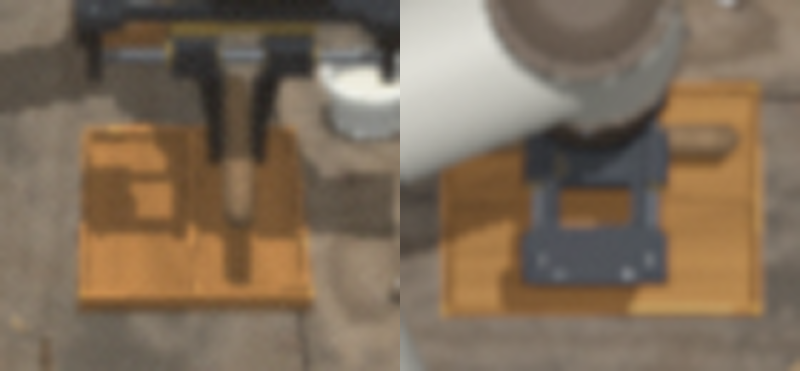

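Cigar 1 sits over the far bay, level and aligned: its side-view column is 238 and the bay spans 195–300. I'll lower it.

Call:
apply_moves(moves=[[[0,-0.002,0.02],0],[[0,0,0.015],0],[[0,0,0.005],0],[[0,0,0],0],[[0,0,0],0]])

```text
time_s: 14.35
tcp_pos: [0.6619, 0.0902, 0.0169]
ee_rot: [[-0.017, -1.0, 0.002], [-1.0, 0.017, 0.0], [-0.0, -0.002, -1.0]]
wrist_force: [1.0, -0.6, -0.4]
gripper_width: 0.175
gripper_force: 29.9
```

Call:
apply_moves(moves=[[[0,0,0.002],0],[[0,0,0],0],[[0,0,0],0]])

```text
time_s: 14.6
tcp_pos: [0.6618, 0.0902, 0.0145]
ee_rot: [[-0.017, -1.0, 0.001], [-1.0, 0.017, 0.0], [-0.0, -0.001, -1.0]]
wrist_force: [-0.3, -0.2, -0.2]
gripper_width: 0.178
gripper_force: 29.9
```

Call:
apply_moves(moves=[[[0,0,0.002],0],[[0,0,0],0],[[0,0,0],0]])

```text
time_s: 14.85
tcp_pos: [0.6614, 0.0899, 0.0115]
ee_rot: [[-0.018, -1.0, -0.0], [-1.0, 0.018, -0.0], [0.0, 0.0, -1.0]]
wrist_force: [0.0, -0.1, -0.1]
gripper_width: 0.178
gripper_force: 29.9
```

Call:
apply_moves(moves=[[[0,0,0.001],0],[[0,0,0],0],[[0,0,0],0],[[0,0,0],0],[[0,0,0],0]], hand=0.03)

```text
time_s: 15.27
tcp_pos: [0.6615, 0.09, 0.0106]
ee_rot: [[-0.018, -1.0, 0.0], [-1.0, 0.018, -0.0], [0.0, -0.0, -1.0]]
wrist_force: [0.3, 0.4, 0.1]
gripper_width: 0.337
gripper_force: 0.0
```

Call:
apply_moves(moves=[[[0,0,-0.01],0],[[0,0,-0.01],0],[[0,0,-0.025],0],[[0,0,-0.025],0],[[0,0,-0.03],0]])

```text
time_s: 15.68
tcp_pos: [0.6609, 0.0898, 0.1118]
ee_rot: [[-0.018, -1.0, -0.001], [-1.0, 0.018, -0.0], [0.0, 0.001, -1.0]]
wrist_force: [-0.0, -1.1, 0.0]
gripper_width: 0.348
gripper_force: 0.0
```

Call:
apply_moves(moves=[[[0.0255,0.0274,0],0],[[0.0255,0.0274,0],0],[[0.0255,0.0274,0],0],[[0.0255,0.0274,0],0]], hand=0.07)

```text
time_s: 16.02
tcp_pos: [0.5492, -0.0108, 0.1121]
ee_rot: [[-0.017, -1.0, 0.002], [-1.0, 0.017, 0.0], [-0.001, -0.002, -1.0]]
wrist_force: [0.8, -0.5, 0.4]
gripper_width: 0.565
gripper_force: 0.0
```

Call:
apply_moves(moves=[[[0.0255,0.0274,0],0],[[0.0255,0.0274,0],0],[[0.0255,0.0274,0],0],[[0.0255,0.0274,0],0]])

```text
time_s: 16.35
tcp_pos: [0.4377, -0.111, 0.1119]
ee_rot: [[-0.017, -1.0, 0.003], [-1.0, 0.017, -0.0], [-0.0, -0.003, -1.0]]
wrist_force: [-0.2, -0.6, 0.7]
gripper_width: 0.782
gripper_force: 0.0
```

Call:
apply_moves(moves=[[[0,0,0],-3.5],[[0,0,0],0],[[0,0,0],0],[[0,0,0],0]])

```text
time_s: 16.68
tcp_pos: [0.4401, -0.1097, 0.1114]
ee_rot: [[0.043, -0.999, 0.002], [-0.999, -0.043, 0.0], [0.0, -0.002, -1.0]]
wrist_force: [-0.5, 0.8, 0.4]
gripper_width: 0.804
gripper_force: 0.0
```

Run:
```python
from h import *
from meas import masks,rect,ray
P={n:imaging.capture(n) for n in("side","top")}
for t,z in dict(cigar_a=.014,cigar_tray=.012).items():
  for n,p in P.items():
    for m,c in masks(p,t):
        u,v=ray(p,m);print(t,n,round(c,2),np.round(px2w(p,u,v,z)[:2],4),*rect(p,m,z))
q,p=P["top"],P["side"]
cv2.imwrite("pics/c2.png",np.hstack([cv2.resize(p["frame"][170:260,170:290],(400,300),interpolation=cv2.INTER_CUBIC),cv2.resize(q["frame"][145:235,205:325],(400,300),interpolation=cv2.INTER_CUBIC)]))
print(r.sense()["tcp_pos"],r.sense()["gripper_width"])
```

```text
cigar_a side 0.51 [ 0.4415 -0.1206] [ 0.4403 -0.1146] 0.166 0.024 -85.4
cigar_a top 0.47 [0.6576 0.0812] [0.6591 0.0864] 0.149 0.026 89.1
cigar_tray side 0.84 [0.627  0.0777] [0.6311 0.0839] 0.21 0.139 89.2
cigar_tray top 0.79 [0.6203 0.0903] [0.6236 0.0899] 0.187 0.137 89.2
[ 0.43900218 -0.10976488  0.11036548] 0.8011271317616806
```

View pics/c2.png

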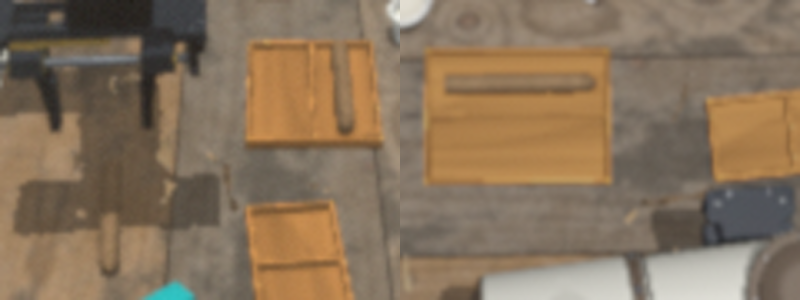

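Cigar 1 lies flat in the far bay (top panel, (520,84)), and the gripper is over cigar 2. I'll descend and grip.

Call:
apply_moves(moves=[[[0,0,0.04],0],[[0,0,0.035],0],[[0,0,0.02],0],[[0,0,0.01],0],[[0,0,0],0]])

```text
time_s: 17.4
tcp_pos: [0.4369, -0.1101, 0.0031]
ee_rot: [[0.043, -0.999, -0.006], [-0.999, -0.043, -0.001], [0.0, 0.006, -1.0]]
wrist_force: [0.0, -0.8, -0.6]
gripper_width: 0.802
gripper_force: 0.0
```

Call:
apply_moves(moves=[[[0,0,0],0],[[0,0,0],0],[[0,0,0],0],[[0,0,0],0],[[0,0,0],0]], hand=0)

```text
time_s: 17.82
tcp_pos: [0.4393, -0.11, 0.0064]
ee_rot: [[0.044, -0.999, 0.002], [-0.999, -0.044, 0.0], [-0.0, -0.002, -1.0]]
wrist_force: [-0.0, 0.4, -0.8]
gripper_width: 0.511
gripper_force: 0.0
```

Call:
apply_moves(moves=[[[0,0,0],0],[[0,0,0],0],[[0,0,0],0],[[0,0,0],0],[[0,0,0],0]])

```text
time_s: 18.23
tcp_pos: [0.4387, -0.1101, 0.0056]
ee_rot: [[0.044, -0.999, 0.0], [-0.999, -0.044, -0.0], [0.0, -0.0, -1.0]]
wrist_force: [0.5, -0.4, 1.4]
gripper_width: 0.176
gripper_force: 29.9
```

Call:
apply_moves(moves=[[[0,0,0],0],[[0,0,0],0],[[0,0,0],0]])

```text
time_s: 18.48
tcp_pos: [0.4387, -0.1101, 0.0056]
ee_rot: [[0.043, -0.999, 0.0], [-0.999, -0.043, -0.0], [0.0, -0.0, -1.0]]
wrist_force: [0.3, -0.0, 0.6]
gripper_width: 0.18
gripper_force: 29.9
```

Call:
apply_moves(moves=[[[0,0,-0.02],0],[[0,0,-0.03],0],[[0,0,-0.03],0],[[0,0,0],3.5],[[0,0,0],0]])

```text
time_s: 18.9
tcp_pos: [0.4397, -0.11, 0.0871]
ee_rot: [[-0.019, -1.0, 0.004], [-1.0, 0.019, 0.001], [-0.001, -0.004, -1.0]]
wrist_force: [-0.3, 0.1, -0.2]
gripper_width: 0.18
gripper_force: 29.9
```

Call:
apply_moves(moves=[[[-0.029,-0.0218,0],0],[[-0.029,-0.0218,0],0],[[-0.029,-0.0218,0],0],[[-0.029,-0.0218,0],0]])

```text
time_s: 19.23
tcp_pos: [0.5277, 0.0053, 0.0843]
ee_rot: [[-0.017, -1.0, -0.003], [-1.0, 0.017, -0.001], [0.001, 0.003, -1.0]]
wrist_force: [0.3, -1.1, -0.4]
gripper_width: 0.179
gripper_force: 29.9
```

Call:
apply_moves(moves=[[[-0.029,-0.0218,0],0],[[-0.029,-0.0218,0],0],[[-0.029,-0.0218,0],0],[[0,0,0],0],[[0,0,0],0]])

```text
time_s: 19.65
tcp_pos: [0.5946, 0.0914, 0.0833]
ee_rot: [[-0.015, -1.0, -0.003], [-1.0, 0.015, -0.001], [0.001, 0.003, -1.0]]
wrist_force: [-0.4, -0.6, -1.5]
gripper_width: 0.179
gripper_force: 29.9
```

Call:
apply_moves(moves=[[[0,0,0.03],0],[[0,0,0.025],0],[[0,0,0.01],0],[[0,0,0],0],[[0,0,0],0]])

```text
time_s: 20.07
tcp_pos: [0.5943, 0.0893, 0.0203]
ee_rot: [[-0.018, -1.0, -0.001], [-1.0, 0.018, -0.001], [0.001, 0.001, -1.0]]
wrist_force: [-0.9, 0.0, 1.0]
gripper_width: 0.179
gripper_force: 29.9
```

Call:
apply_moves(moves=[[[0,0,0.007],0],[[0,0,0.0025],0],[[0,0,0],0],[[0,0,0],0],[[0,0,0],0]])

```text
time_s: 20.48
tcp_pos: [0.5952, 0.0903, 0.0116]
ee_rot: [[-0.017, -1.0, 0.001], [-1.0, 0.017, 0.0], [-0.0, -0.001, -1.0]]
wrist_force: [0.4, -0.3, -0.1]
gripper_width: 0.179
gripper_force: 29.9
```

Call:
apply_moves(moves=[[[0,0,0],0],[[0,0,0],0],[[0,0,0],0],[[0,0,0],0],[[0,0,0],0]], hand=0.03)

```text
time_s: 20.9
tcp_pos: [0.5949, 0.0902, 0.0111]
ee_rot: [[-0.018, -1.0, 0.0], [-1.0, 0.018, 0.0], [-0.0, -0.0, -1.0]]
wrist_force: [0.3, -0.4, 0.2]
gripper_width: 0.34
gripper_force: 0.0
```

Call:
apply_moves(moves=[[[0,0,-0.01],0],[[0,0,-0.01],0],[[0,0,-0.025],0],[[0,0,-0.025],0],[[0,0,-0.03],0]])

```text
time_s: 21.32
tcp_pos: [0.5943, 0.09, 0.1123]
ee_rot: [[-0.018, -1.0, -0.001], [-1.0, 0.018, -0.0], [0.0, 0.001, -1.0]]
wrist_force: [0.8, 0.4, 0.5]
gripper_width: 0.346
gripper_force: 0.0
```

Call:
apply_moves(moves=[[[0.0334,0.013,0],0],[[0.0334,0.013,0],0],[[0.0334,0.013,0],0],[[0.0334,0.013,0],0]], hand=0.065)

```text
time_s: 21.65
tcp_pos: [0.5401, -0.0435, 0.1127]
ee_rot: [[-0.016, -1.0, 0.002], [-1.0, 0.016, 0.0], [-0.0, -0.002, -1.0]]
wrist_force: [1.4, -0.4, 0.9]
gripper_width: 0.569
gripper_force: 0.0
```

Call:
apply_moves(moves=[[[0.0334,0.013,0],0],[[0.0334,0.013,0],0],[[0.0334,0.013,0],0],[[0.0334,0.013,0],0]])

```text
time_s: 21.98
tcp_pos: [0.4857, -0.1766, 0.1126]
ee_rot: [[-0.017, -1.0, 0.002], [-1.0, 0.017, -0.0], [0.0, -0.002, -1.0]]
wrist_force: [1.0, -0.5, 0.2]
gripper_width: 0.738
gripper_force: 0.0
```

Call:
apply_moves(moves=[[[0.0334,0.013,0],0],[[0.0334,0.013,0],0],[[0.0334,0.013,0],0],[[0.0334,0.013,0],0]])

```text
time_s: 22.32
tcp_pos: [0.4313, -0.3095, 0.1126]
ee_rot: [[-0.017, -1.0, 0.002], [-1.0, 0.017, -0.001], [0.001, -0.002, -1.0]]
wrist_force: [0.9, 0.1, -0.0]
gripper_width: 0.751
gripper_force: 0.0
```

Call:
apply_moves(moves=[[[0,0,0],-6.33],[[0,0,0],-6.33],[[0,0,0],-6.34],[[0,0,0],0],[[0,0,0],0]])

```text
time_s: 22.73
tcp_pos: [0.432, -0.308, 0.112]
ee_rot: [[0.306, -0.952, 0.001], [-0.952, -0.306, -0.001], [0.001, -0.001, -1.0]]
wrist_force: [0.6, 0.7, 0.0]
gripper_width: 0.745
gripper_force: 0.0
```

Run:
```python
from h import *
from meas import masks,rect,ray
P={n:imaging.capture(n) for n in("side","top")}
for t,z in dict(cigar_a=.014,wedge_a=.009).items():
  for n,p in P.items():
    for m,c in masks(p,t):
        u,v=ray(p,m);print(t,n,round(c,2),np.round(px2w(p,u,v,z)[:2],4),*rect(p,m,z))
q,p=P["top"],P["side"]
cv2.imwrite("pics/w1.png",np.hstack([cv2.resize(p["frame"][240:330,150:270],(400,300),interpolation=cv2.INTER_CUBIC),cv2.resize(p["frame"][160:250,190:310],(400,300),interpolation=cv2.INTER_CUBIC)]))
print(r.sense()["tcp_pos"],r.sense()["gripper_width"])
```

```text
cigar_a side 0.64 [0.6613 0.0936] [0.6602 0.0931] 0.171 0.025 89.5
cigar_a side 0.52 [0.5957 0.0854] [0.5956 0.0906] 0.152 0.017 89.1
cigar_a top 0.81 [0.5914 0.0871] [0.5916 0.0889] 0.145 0.022 86.8
cigar_a top 0.67 [0.6574 0.0841] [0.6575 0.0864] 0.142 0.022 89.1
wedge_a side 0.65 [ 0.5304 -0.4   ] [ 0.5303 -0.3992] 0.064 0.034 -72.8
wedge_a side 0.6 [ 0.4091 -0.4084] [ 0.4081 -0.4067] 0.058 0.036 80.0
wedge_a side 0.55 [ 0.4337 -0.3078] [ 0.4335 -0.3074] 0.066 0.033 -71.5
wedge_a side 0.55 [ 0.4968 -0.2318] [ 0.4971 -0.2317] 0.054 0.042 40.8
wedge_a side 0.36 [0.6316 0.0751] [0.6313 0.0878] 0.201 0.137 89.9
wedge_a side 0.19 [ 0.6099 -0.185 ] [ 0.6099 -0.1792] 0.174 0.085 -85.5
wedge_a top 0.49 [ 0.528  -0.4077] [ 0.529  -0.4087] 0.039 0.029 89.1
[ 0.43192263 -0.30766495  0.11116286] 0.7505808675925236
```

View pics/w1.png

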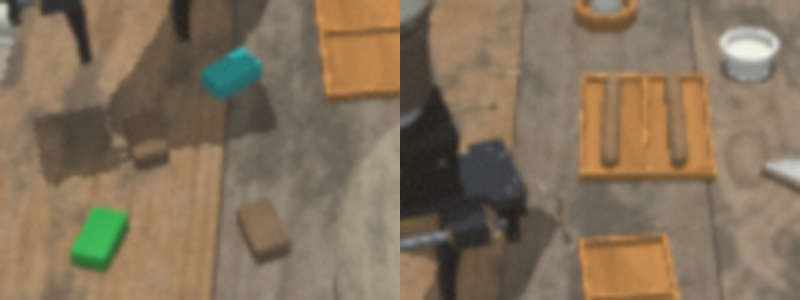

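Both cigars lie flat, one in each bay. The gripper is over the near brown wedge (left panel, (150,152)), so I'll descend and grip.

Call:
apply_moves(moves=[[[0,0,0.04],0],[[0,0,0.035],0],[[0,0,0.02],0],[[0,0,0.01],0],[[0,0,0],0]])

```text
time_s: 23.45
tcp_pos: [0.4304, -0.3072, 0.0039]
ee_rot: [[0.309, -0.951, -0.005], [-0.951, -0.309, 0.002], [-0.003, 0.004, -1.0]]
wrist_force: [0.3, 0.4, -0.1]
gripper_width: 0.746
gripper_force: 0.0
```

Call:
apply_moves(moves=[[[0,0,0],0],[[0,0,0],0],[[0,0,0],0],[[0,0,0],0],[[0,0,0],0]], hand=0)

```text
time_s: 23.87
tcp_pos: [0.4324, -0.308, 0.0071]
ee_rot: [[0.309, -0.951, 0.002], [-0.951, -0.309, -0.001], [0.001, -0.002, -1.0]]
wrist_force: [-0.3, -0.0, -0.0]
gripper_width: 0.452
gripper_force: 0.0
```

Call:
apply_moves(moves=[[[0,0,0],0],[[0,0,0],0],[[0,0,0],0],[[0,0,0],0],[[0,0,0],0]])

```text
time_s: 24.28
tcp_pos: [0.432, -0.3079, 0.0065]
ee_rot: [[0.309, -0.951, 0.001], [-0.951, -0.309, -0.0], [0.0, -0.0, -1.0]]
wrist_force: [-0.7, 0.5, 5.0]
gripper_width: 0.313
gripper_force: 30.0
```

Call:
apply_moves(moves=[[[0,0,0],0],[[0,0,-0.01],0],[[0,0,-0.02],0],[[0,0,-0.03],0],[[0,0,-0.03],0]])

```text
time_s: 24.7
tcp_pos: [0.4308, -0.3075, 0.0964]
ee_rot: [[0.309, -0.951, -0.003], [-0.951, -0.309, 0.001], [-0.002, 0.002, -1.0]]
wrist_force: [1.1, -1.1, -0.9]
gripper_width: 0.32
gripper_force: 30.0
```

Call:
apply_moves(moves=[[[0,0,0],6.5],[[0,0,0],6.5],[[0,0,0],0]])

```text
time_s: 24.95
tcp_pos: [0.4317, -0.3078, 0.0968]
ee_rot: [[0.085, -0.996, 0.001], [-0.996, -0.085, -0.0], [0.0, -0.001, -1.0]]
wrist_force: [-0.6, -0.6, -0.4]
gripper_width: 0.32
gripper_force: 30.0
```

Call:
apply_moves(moves=[[[-0.0218,-0.0265,0],0],[[-0.0218,-0.0265,0],0],[[-0.0218,-0.0265,0],0],[[-0.0218,-0.0265,0],0]])

```text
time_s: 25.28
tcp_pos: [0.5301, -0.2107, 0.0957]
ee_rot: [[0.09, -0.996, -0.001], [-0.996, -0.09, 0.0], [-0.0, 0.001, -1.0]]
wrist_force: [0.9, -1.1, 0.7]
gripper_width: 0.318
gripper_force: 30.0
```

Call:
apply_moves(moves=[[[-0.0218,-0.0265,0],0],[[-0.0218,-0.0265,0],0],[[-0.0218,-0.0265,0],0],[[0,0,0.02],0],[[0,0,0],0]])

```text
time_s: 25.7
tcp_pos: [0.6018, -0.1377, 0.0722]
ee_rot: [[0.091, -0.996, -0.007], [-0.996, -0.091, 0.001], [-0.002, 0.007, -1.0]]
wrist_force: [-1.4, -0.1, -1.8]
gripper_width: 0.318
gripper_force: 30.0
```

Run:
```python
from h import *
p=imaging.capture("side");q=imaging.capture("top");s=r.sense();print(s["tcp_pos"],s["gripper_width"])
cv2.imwrite("pics/w2.png",np.hstack([cv2.resize(p["frame"][205:280,225:300],(400,400),interpolation=cv2.INTER_CUBIC),cv2.resize(q["frame"][150:225,280:355],(400,400),interpolation=cv2.INTER_CUBIC)]))
```

```text
[ 0.60190866 -0.13964261  0.07472135] 0.31751276644813287
```

View pics/w2.png

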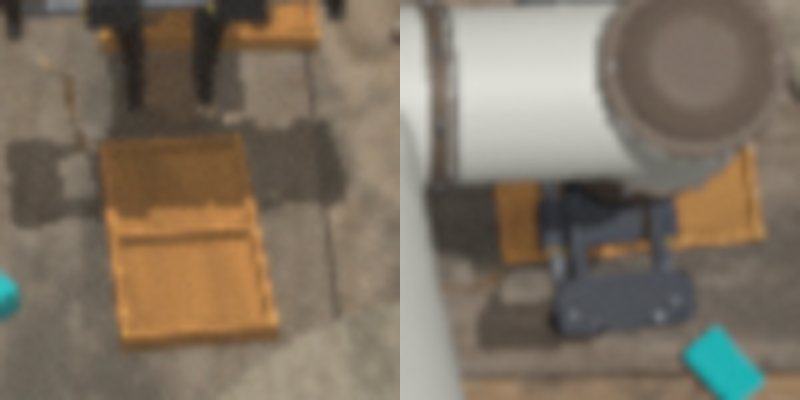

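The wedge is held between the fingers at (170,90), above the left bay. I'll lower it.

Call:
apply_moves(moves=[[[0,-0.001,0.03],0],[[0,0,0.02],0],[[0,0,0.009],0],[[0,0,0],0],[[0,0,0],0]])

```text
time_s: 26.22
tcp_pos: [0.6045, -0.1404, 0.0178]
ee_rot: [[0.087, -0.996, 0.0], [-0.996, -0.087, -0.001], [0.001, -0.0, -1.0]]
wrist_force: [1.1, -0.5, 0.2]
gripper_width: 0.316
gripper_force: 30.0
```

Call:
apply_moves(moves=[[[0,0,0.002],0],[[0,0,0],0],[[0,0,0],0]])

```text
time_s: 26.47
tcp_pos: [0.605, -0.1397, 0.0163]
ee_rot: [[0.087, -0.996, 0.002], [-0.996, -0.087, -0.0], [0.0, -0.002, -1.0]]
wrist_force: [0.5, 0.4, 0.3]
gripper_width: 0.316
gripper_force: 30.0
```

Call:
apply_moves(moves=[[[0,0,0.002],0],[[0,0,0],0],[[0,0,0],0]])

```text
time_s: 26.72
tcp_pos: [0.6043, -0.1395, 0.0132]
ee_rot: [[0.087, -0.996, 0.0], [-0.996, -0.087, 0.0], [-0.0, -0.0, -1.0]]
wrist_force: [0.1, 0.1, -0.9]
gripper_width: 0.32
gripper_force: 30.0
```

Call:
apply_moves(moves=[[[0,0,0.002],0],[[0,0,0],0],[[0,0,0],0]])

```text
time_s: 26.97
tcp_pos: [0.6042, -0.1396, 0.0108]
ee_rot: [[0.087, -0.996, -0.0], [-0.996, -0.087, -0.0], [-0.0, 0.0, -1.0]]
wrist_force: [1.0, -0.4, -0.0]
gripper_width: 0.318
gripper_force: 30.0
```

Call:
apply_moves(moves=[[[0,0,0],0],[[0,0,0],0],[[0,0,0],0],[[0,0,0],0],[[0,0,0],0]], hand=0.045)

```text
time_s: 27.38
tcp_pos: [0.6044, -0.1396, 0.0111]
ee_rot: [[0.087, -0.996, 0.0], [-0.996, -0.087, -0.0], [0.0, -0.0, -1.0]]
wrist_force: [-0.6, 0.2, 0.3]
gripper_width: 0.512
gripper_force: 0.0
```

Call:
apply_moves(moves=[[[0,0,-0.01],0],[[0,0,-0.01],0],[[0,0,-0.025],0],[[0,0,-0.025],0],[[0,0,-0.03],0]])

```text
time_s: 27.8
tcp_pos: [0.6038, -0.1396, 0.1123]
ee_rot: [[0.087, -0.996, -0.001], [-0.996, -0.087, 0.0], [-0.0, 0.001, -1.0]]
wrist_force: [1.6, 0.1, 0.1]
gripper_width: 0.519
gripper_force: 0.0
```

Call:
apply_moves(moves=[[[0.0316,0.0123,0],0],[[0.0316,0.0123,0],0],[[0.0316,0.0123,0],0],[[0.0316,0.0123,0],0]], hand=0.065)

```text
time_s: 28.13
tcp_pos: [0.5663, -0.2709, 0.1131]
ee_rot: [[0.088, -0.996, 0.003], [-0.996, -0.088, -0.001], [0.001, -0.002, -1.0]]
wrist_force: [0.6, -0.4, -0.4]
gripper_width: 0.709
gripper_force: 0.0
```

Call:
apply_moves(moves=[[[0.0316,0.0123,0],0],[[0.0316,0.0123,0],0],[[0.0316,0.0123,0],0],[[0.0316,0.0123,0],0]])

```text
time_s: 28.47
tcp_pos: [0.5279, -0.4017, 0.1128]
ee_rot: [[0.087, -0.996, 0.002], [-0.996, -0.087, -0.001], [0.001, -0.002, -1.0]]
wrist_force: [0.7, -0.3, -0.1]
gripper_width: 0.74
gripper_force: 0.0
```

Call:
apply_moves(moves=[[[0,0,0],-6.33],[[0,0,0],-6.33],[[0,0,0],-6.34],[[0,0,0],0],[[0,0,0],0]])

```text
time_s: 28.88
tcp_pos: [0.5285, -0.4001, 0.1122]
ee_rot: [[0.404, -0.915, 0.001], [-0.915, -0.404, -0.001], [0.001, -0.001, -1.0]]
wrist_force: [0.2, 0.0, 0.1]
gripper_width: 0.748
gripper_force: 0.0
```

Run:
```python
from h import *
from meas import masks,rect,ray
P={n:imaging.capture(n) for n in("side","top")}
for t,z in dict(wedge_a=.011,wedge_tray=.012).items():
  for n,p in P.items():
    for m,c in masks(p,t):
        u,v=ray(p,m);print(t,n,round(c,2),np.round(px2w(p,u,v,z)[:2],4),*rect(p,m,z))
q,p=P["top"],P["side"]
cv2.imwrite("pics/w3.png",np.hstack([cv2.resize(p["frame"][225:325,185:285],(400,400),interpolation=cv2.INTER_CUBIC),cv2.resize(q["frame"][155:225,285:355],(400,400),interpolation=cv2.INTER_CUBIC)]))
print(r.sense()["tcp_pos"],r.sense()["gripper_width"])
```

```text
wedge_a side 0.63 [ 0.5301 -0.4027] [ 0.5304 -0.4018] 0.06 0.034 -68.9
wedge_a side 0.5 [ 0.4103 -0.4076] [ 0.4099 -0.4068] 0.061 0.038 78.8
wedge_a top 0.48 [ 0.4036 -0.4124] [ 0.403  -0.4128] 0.041 0.034 86.7
wedge_a top 0.38 [0.5887 0.5286] [0.5875 0.5291] 0.109 0.07 62.6
wedge_tray side 0.93 [ 0.6218 -0.224 ] [ 0.6156 -0.1826] 0.176 0.083 -89.9
wedge_tray top 0.73 [0.5929 0.3299] [0.5936 0.3303] 0.058 0.041 62.6
wedge_tray top 0.69 [ 0.6041 -0.1782] [ 0.6056 -0.1753] 0.166 0.088 -85.0
[ 0.52838812 -0.39978638  0.11122399] 0.746689962213358
```

View pics/w3.png

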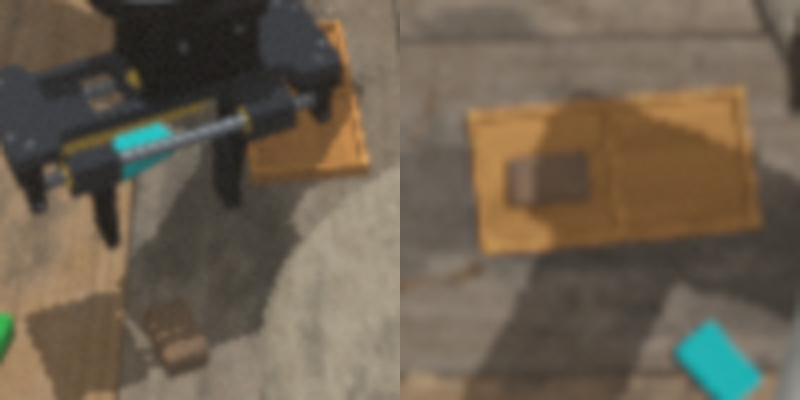

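Wedge 1 lies inside the left bay (top panel, (547,178)). Wedge 2 is under the gripper.

Call:
apply_moves(moves=[[[0,0,0.04],0],[[0,0,0.035],0],[[0,0,0.02],0],[[0,0,0.01],0],[[0,0,0],0]])

```text
time_s: 29.6
tcp_pos: [0.5268, -0.3992, 0.0032]
ee_rot: [[0.406, -0.914, -0.005], [-0.914, -0.406, 0.002], [-0.004, 0.004, -1.0]]
wrist_force: [0.7, 0.2, 0.3]
gripper_width: 0.749
gripper_force: 0.0
```

Call:
apply_moves(moves=[[[0,0,0],0],[[0,0,0],0],[[0,0,0],0],[[0,0,0],0],[[0,0,0],0]], hand=0)

```text
time_s: 30.02
tcp_pos: [0.5289, -0.4003, 0.0074]
ee_rot: [[0.407, -0.914, 0.002], [-0.914, -0.407, -0.001], [0.002, -0.002, -1.0]]
wrist_force: [-0.8, -0.1, -0.4]
gripper_width: 0.457
gripper_force: 0.0
```

Call:
apply_moves(moves=[[[0,0,0],0],[[0,0,0],0],[[0,0,0],0],[[0,0,0],0],[[0,0,0],0]])

```text
time_s: 30.43
tcp_pos: [0.5285, -0.4001, 0.0066]
ee_rot: [[0.407, -0.914, 0.0], [-0.914, -0.407, -0.0], [0.001, -0.0, -1.0]]
wrist_force: [-1.0, 1.0, 3.0]
gripper_width: 0.317
gripper_force: 29.7
```

Call:
apply_moves(moves=[[[0,0,0],0],[[0,0,-0.01],0],[[0,0,-0.02],0],[[0,0,-0.03],0],[[0,0,-0.03],0]])

```text
time_s: 30.85
tcp_pos: [0.5274, -0.3996, 0.0959]
ee_rot: [[0.406, -0.914, -0.003], [-0.914, -0.406, 0.001], [-0.002, 0.002, -1.0]]
wrist_force: [0.4, 0.3, -0.1]
gripper_width: 0.316
gripper_force: 29.7
```

Call:
apply_moves(moves=[[[0,0,0],6.33],[[0,0,0],6.33],[[0,0,0],6.34],[[0,0,0],0]])

```text
time_s: 31.18
tcp_pos: [0.5281, -0.3998, 0.0962]
ee_rot: [[0.085, -0.996, 0.0], [-0.996, -0.085, 0.0], [-0.0, -0.0, -1.0]]
wrist_force: [0.2, 0.4, -1.4]
gripper_width: 0.315
gripper_force: 29.7
```

Call:
apply_moves(moves=[[[-0.0351,-0.0195,0],0],[[-0.0351,-0.0195,0],0],[[-0.0351,-0.0195,0],0],[[-0.0351,-0.0195,0],0],[[-0.0351,-0.0195,0],0]])

```text
time_s: 31.6
tcp_pos: [0.6105, -0.215, 0.0959]
ee_rot: [[0.09, -0.996, -0.0], [-0.996, -0.09, 0.0], [-0.0, 0.0, -1.0]]
wrist_force: [-0.4, -0.5, -0.6]
gripper_width: 0.317
gripper_force: 29.7
```

Call:
apply_moves(moves=[[[0,0,0.03],0],[[0,0,0.03],0],[[0,0,0.015],0],[[0,0,0],0],[[0,0,0],0]])

```text
time_s: 32.02
tcp_pos: [0.6098, -0.2167, 0.0203]
ee_rot: [[0.089, -0.996, -0.002], [-0.996, -0.089, -0.0], [-0.0, 0.002, -1.0]]
wrist_force: [-0.4, -0.1, 0.3]
gripper_width: 0.319
gripper_force: 29.7
```

Call:
apply_moves(moves=[[[0,0,0.005],0],[[0,0,0.003],0],[[0,0,0.0015],0],[[0,0,0],0],[[0,0,0],0]])

```text
time_s: 32.43
tcp_pos: [0.6104, -0.2169, 0.0121]
ee_rot: [[0.087, -0.996, 0.001], [-0.996, -0.087, -0.0], [0.0, -0.001, -1.0]]
wrist_force: [0.3, 0.2, -0.6]
gripper_width: 0.316
gripper_force: 29.7
```

Call:
apply_moves(moves=[[[0,0,0.001],0],[[0,0,0],0],[[0,0,0],0],[[0,0,0],0],[[0,0,0],0]], hand=0.045)

```text
time_s: 32.85
tcp_pos: [0.6102, -0.2167, 0.0107]
ee_rot: [[0.087, -0.996, 0.0], [-0.996, -0.087, -0.0], [0.0, -0.0, -1.0]]
wrist_force: [-0.7, 0.1, -0.4]
gripper_width: 0.505
gripper_force: 0.0
```

Call:
apply_moves(moves=[[[0,0,-0.01],0],[[0,0,-0.01],0],[[0,0,-0.025],0],[[0,0,-0.025],0],[[0,0,-0.03],0]])

```text
time_s: 33.27
tcp_pos: [0.6096, -0.2166, 0.1118]
ee_rot: [[0.087, -0.996, -0.001], [-0.996, -0.087, 0.0], [-0.0, 0.001, -1.0]]
wrist_force: [1.0, 0.8, -0.3]
gripper_width: 0.515
gripper_force: 0.0
```

Call:
apply_moves(moves=[[[0.03,0.02,-0.015],0],[[0.03,0.02,-0.015],0],[[0.03,0.02,-0.015],0],[[0.03,0.02,-0.015],0],[[0.03,0.02,-0.015],0]])

```text
time_s: 33.68
tcp_pos: [0.5228, -0.3761, 0.1882]
ee_rot: [[0.088, -0.996, 0.002], [-0.996, -0.088, -0.001], [0.001, -0.002, -1.0]]
wrist_force: [1.4, -0.3, -0.8]
gripper_width: 0.519
gripper_force: 0.0
```

Run:
```python
from h import *
from meas import masks,rect,ray
P={n:imaging.capture(n) for n in("side","top")}
for t,z in dict(wedge_a=.013,cigar_a=.014,paste_cup_3=0,glue_bottle=0,mist_bottle=.06).items():
  for n,p in P.items():
    if z==0:
      for d in models.place_of(p,t): print(t,n,np.round(px2w(p,d["at"][0]*512,d["at"][1]*384,0)[:2],3))
    else:
      for m,c in masks(p,t):
        u,v=ray(p,m);print(t,n,round(c,2),np.round(px2w(p,u,v,z)[:2],4),*rect(p,m,z))
q,p=P["top"],P["side"]
cv2.imwrite("pics/f.png",np.hstack([cv2.resize(p["frame"][125:275,200:320],(400,500),interpolation=cv2.INTER_CUBIC),cv2.resize(q["frame"][130:230,285:365],(400,500),interpolation=cv2.INTER_CUBIC)]))
print(r.sense()["tcp_pos"],r.sense()["gripper_width"])
```

```text
wedge_a side 0.73 [ 0.4985 -0.2345] [ 0.4982 -0.2336] 0.052 0.045 36.8
wedge_a side 0.63 [ 0.6115 -0.2171] [ 0.612  -0.2158] 0.065 0.03 89.1
wedge_a side 0.63 [ 0.6047 -0.138 ] [ 0.605  -0.1369] 0.064 0.032 89.5
wedge_a side 0.63 [ 0.4095 -0.4091] [ 0.4095 -0.4079] 0.063 0.04 74.5
wedge_a top 0.6 [ 0.5999 -0.138 ] [ 0.5983 -0.1386] 0.042 0.029 89.1
wedge_a top 0.47 [ 0.4916 -0.231 ] [ 0.491  -0.2305] 0.049 0.031 43.4
cigar_a side 0.49 [0.5961 0.1356] [0.5964 0.1354] 0.089 0.017 89.6
cigar_a top 0.62 [0.6581 0.0857] [0.6591 0.088 ] 0.146 0.019 89.1
cigar_a top 0.57 [0.5909 0.0793] [0.5918 0.0873] 0.142 0.022 89.1
paste_cup_3 side [0.749 0.198]
paste_cup_3 top [0.745 0.203]
glue_bottle side [0.574 0.514]
glue_bottle side [0.763 0.214]
glue_bottle side [0.586 0.318]
glue_bottle top [0.58  0.504]
glue_bottle top [0.743 0.197]
mist_bottle side 0.46 [0.592  0.3337] [0.5934 0.3563] 0.249 0.038 -89.9
mist_bottle top 0.58 [0.5874 0.3229] [0.588  0.3227] 0.046 0.037 89.1
[ 0.52399189 -0.37393978  0.18513149] 0.5151146903200919
```

View pics/f.png

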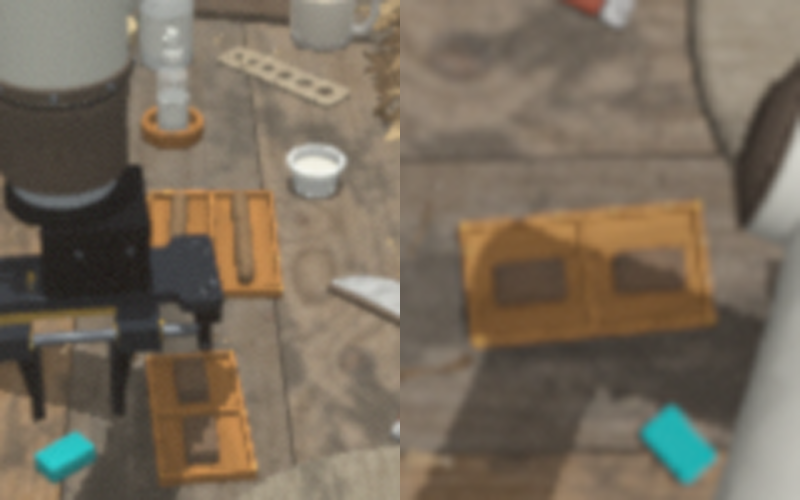

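All five are in their holders and the bystanders have not moved. I'm handing in.

```bash
python3 -c "
from station import r
print(r.finish_job())"
```

```text
the job is handed in; nothing more can be done
None
```

I handed the job in at about 34 s of the 136 s allowed: one cigar in each long bay, one brown wedge in each square bay, and the mist bottle upright in the stand. The final pictures show all five in place and the paste cup and glue bottle where they were; the hand-in call returned no verdict.

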